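Lay the tall jade block on the viewing board

TASK

Three stones stand on the stall in a row along the front edge of the low viewing board. Push the upper part of the tallest one, the tall sawn block, towards the board so that it pivots over the board's edge and comes to lie flat and roughly square on the board, polished window up and its foot end still at the edge (sticking out over it a little is fine). Tip it, do not pick it up, and leave the other two stones where they stand.

Things in the scene. Friction and masses are not known exactly. Their poses are not given: they have to be found in the camera images.
- tall_block: Sawn block of pale jade, 45 (x) x 55 (y) x 115 (z) mm, 0.7-0.95 kg, loose, standing on end 3-8 mm before the board, square to its edge within 5 degrees. Origin: centre of its foot (the 45 x 55 end it starts on); z: along its length, up at the start; x: to the board. The -x face, towards the robot, has the greener polished window. On the board's edge it topples by itself past about 25 degrees.
- short_block: Bystander: a sawn block of the same jade and look, 45 x 55 mm and only 70 mm tall, standing loose in the same row. Origin: centre of its foot, z up.
- half_boulder: Bystander: a rough round grey-brown half boulder with a flat green cut top, 72 mm across and 60 mm tall, standing loose in the same row. Origin: on its underside, 13.5 mm from its middle towards the board; z up.
- viewing_board: Fixed flat wooden board, cork top, aluminium front edge: 170 (x) x 460 (y) x 12 (z) mm, lying on the stall, top 12 mm above it. Origin: middle of its front edge (nearest the robot), at the stall's surface; x: level, from that edge across the board, away from the robot; y: along the edge; z: up. The three stones stand before this edge about 135 mm apart, in any order.
Things that resemble listed ones, but are neither listed nor needed, are in the scene too. What is shaped like the tall_block but orange, red or yellow is not meant.

How it is judged:
By the outcome, as a careful person would: the job done as asked, in the order asked, and still so for the second after the job is handed in, with the robot touching nothing.
It also fails if it takes over 29 s, if anything falls off the work surface, if the arm or the gripper's body presses on something with over 40 N, if the wrist force passes 120 N, or if a joint passes its speed limit or range.

ROBOT

A 6-joint arm with a two-finger parallel gripper is mounted at the origin on the work surface. World frame = base frame: x ahead of the robot, y to its left, z up, the work surface at z = 0. Lengths are in mm, angles in rad, forces in N, time in s.
With the tool pointing down it reaches from about 375 to 925 mm from the base axis. Payload 5.7 kg.
Tool frame: the origin (TCP) lies between the finger pads; the fingertips stand 11 mm ahead of it and the grasp point (between the pads) lies 8 mm behind it (nose_length is the distance from the TCP to the fingertips, in mm); z points along the fingers, x is the direction in which the jaws open and shut, and the axes are right-handed (so a half turn about z gives the same grasp; the last joint's range is limited). The gripper opens to 85 mm and grips with 20 to 120 N. Pads are 22 mm wide; open, the fingers measure 114 mm over their backs; the gripper's body (76 mm by 85 mm) begins 54 mm behind the grasp point. The pads swing forward as they close: fully open they stand 13 mm farther back than shut.
Start: joints at [1.134, 0.359, 1.51, -0, 1.272, -0.115], TCP at [189.756, 569.169, 209.767] pointing down, gripper open.
Joint ranges: [-2.97, 2.97], [-1.01, 2.36], [0.21, 2.38], [-0.96, 4.11], [0.2, 2.71], [-2.98, 2.98]. Speed limits (rad/s): [2.39, 2.39, 3.14, 3.14, 3.14, 3.14].

INTERFACE

Orientations are given as a unit quaternion [x, y, z, w].
In Python, from rig import move_pose, move_l, goto_joints, grip, dwell, solve_ik, state, camera, calibration, MotionError, close_job, boxes_of, mark_of, nose_length gives the robot as it stands. Calls block until the motion is done:
- move_pose(position, orientation): joint-space move of the TCP to a pose.
- move_l(position, orientation=None, max_speed=150, f_stop=None): straight line of the TCP; orientation=None keeps the orientation; max_speed is the mean speed in mm/s. With f_stop (N) it stops when the force on the tool has changed by that much, and returns True; else False.
- goto_joints(angles): joint-space move.
- grip(opening): finger opening in mm; the grip force is fixed at half the most; returns when the fingers have stopped.
- dwell(seconds).
- solve_ik(position, orientation): joint angles nearest the present ones, or None.
- state(): the state.
- camera(name): name is "side" or "top" or "wrist"; returns the picture (400x640x3 uint8, red, green, blue); there is no depth.
- calibration(name): a dict with "K" (3x3 intrinsics, pixels), "eye" and "orientation" of the camera in the world. Camera axes: x right, y up, looking along -z (the intrinsics and any distortion apply to the point x, -y, -z); pixel columns grow to the right and rows downward; lengths in mm; the calibration is good to about 2 mm. A picture is of the moment at which its call begins: read the wrist's pose just before it. calibration takes no time and is no camera call; for the wrist camera it gives the pose at the moment of the call.
A pose or a line that the arm cannot do raises MotionError and nothing moves.
- close_job(): hands the job in, once; it reports no verdict.
Trained networks look in the newest picture that a camera, given by its name, has taken for a name from the list of things; names that differ only in an ending like _2 or _b are one class to them, and where a whole thing is asked for, a point or a joint stands for the part that bears it (a point fixed in the world has none). Each returns a list of dicts, best first, with "p" (0 to 1); they miss things now and then, are a little off and sometimes report something else, mostly with a low value. They report only what shows in the picture. A call takes as long as a camera call. They do not tell look-alikes from the thing itself.
- boxes_of(camera, thing): "extent" ([left, top, right, bottom] as shares, 0 to 1, of the picture: columns of its width, rows of its height, round what is visible of it).
- mark_of(camera, thing): "location" ([column, row] as shares, 0 to 1, of the picture: columns of its width, rows of its height: a listed point, or the origin of a listed thing).
The state is a dict: "t": time; "q": joint angles; "qvel": joint speeds; "joint_efforts": joint torques, N m; "ee_pos": TCP position; "tcp_rot": TCP orientation; "wrist_force": force on the tool from outside, world axes, zero at the start; "moment": the same for the moment, N m; "finger_gap": finger opening in mm.
Only numpy, scipy, OpenCV 4.12 (cv2) and the standard library are available. Lean on these libraries where they do the work, as an engineer would, in place of code of your own. Each camera call takes 0.05 s, during which the arm holds its last target.

## Working session

There is one attempt and no reset: what is moved stays moved. The work goes in short steps, each a Python script; the robot and the scene stay as the last script left them, time stands still between calls to the robot, and variables do not carry over. Pictures are saved under pics/ and viewed, and the job is handed in when it is done.

```bash
mkdir -p pics; ls; cat > h.py <<'E'
from rig import *
import numpy as np, cv2
from scipy.spatial.transform import Rotation as R
def cam(n,f):
    im=camera(n); cv2.imwrite('pics/'+f,cv2.cvtColor(im,cv2.COLOR_RGB2BGR)); return im
def ray(n,uv):
    c=calibration(n);K=np.array(c['K']);d=c.get('distortion')
    p=np.linalg.inv(K)@[uv[0],uv[1],1]
    o=R.from_quat(c['orientation']).as_matrix() if np.size(c['orientation'])==4 else np.array(c['orientation'])
    return np.array(c['eye']),o@np.array([p[0],-p[1],-p[2]])
def onz(n,uv,z):
    e,d=ray(n,uv);return e+d*(z-e[2])/d[2]
def proj(n,P):
    c=calibration(n);K=np.array(c['K']);o=R.from_quat(c['orientation']).as_matrix() if np.size(c['orientation'])==4 else np.array(c['orientation'])
    p=o.T@(np.array(P)-np.array(c['eye']));p=K@[p[0],-p[1],-p[2]];return p[:2]/p[2]
E
python3 - <<'E'
from h import *
for n in('side','top'):
    cam(n,n+'1.png');print(n,calibration(n))
    for t in('tall_block','short_block','half_boulder','viewing_board'):
        print(t,[(np.round(np.array(b['extent'])*[640,400,640,400]).tolist(),round(b['p'],2)) for b in boxes_of(n,t)][:4],[(np.round(np.array(b['location'])*[640,400],1).tolist(),round(b['p'],2)) for b in mark_of(n,t)][:4])
print(state())
E
```

```text
pics
side {'K': array([[461.50792058,   0.        , 317.85314279],
       [  0.        , 461.50792058, 199.40951875],
       [  0.        ,   0.        ,   1.        ]]), 'eye': array([ 230.85280158, -451.32599209,  599.29610565]), 'orientation': array([ 0.36402115, -0.09658152, -0.2384264 ,  0.89516114])}
tall_block [([231.0, 191.0, 284.0, 265.0], 0.82), ([224.0, 121.0, 269.0, 189.0], 0.8), ([287.0, 128.0, 331.0, 207.0], 0.73), ([193.0, 153.0, 242.0, 231.0], 0.63)] [([226.8, 218.4], 0.95), ([246.3, 178.6], 0.86), ([309.6, 191.5], 0.77), ([260.6, 252.0], 0.63)]
short_block [([394.0, 245.0, 447.0, 309.0], 0.75)] [([418.3, 287.5], 0.57)]
half_boulder [([328.0, 204.0, 371.0, 254.0], 0.59)] [([352.4, 233.4], 0.75), ([416.7, 287.4], 0.65)]
viewing_board [([290.0, 121.0, 545.0, 317.0], 0.86)] [([364.8, 224.7], 0.63)]
top {'K': array([[437.1397387 ,   0.        , 318.43467502],
       [  0.        , 437.1397387 , 192.67511004],
       [  0.        ,   0.        ,   1.        ]]), 'eye': array([395.88989715,  47.09029391, 687.49838026]), 'orientation': array([-0.03875108,  0.06195235,  0.709
[... 472 characters left out ...]
] [([353.6, 153.3], 0.78)]
{'t': 0.9, 'q': array([ 1.13390937e+00,  3.58800995e-01,  1.51037147e+00,  1.20431529e-05,
        1.27250726e+00, -1.15090016e-01]), 'qvel': array([ 0.00249419,  0.0014047 , -0.00111428,  0.00019834,  0.00083675,
        0.00087376]), 'joint_efforts': array([ 1.00580273e-03, -5.27570486e+01, -2.79054558e+01, -6.78213360e-05,
        1.35629714e-03, -1.43722602e-06]), 'ee_pos': array([189.75287343, 569.18614121, 209.77706598]), 'tcp_rot': array([ 8.11256781e-01,  5.84690032e-01, -4.08117336e-05,  1.62041373e-05]), 'wrist_force': array([-0.33625791, -0.65036925, -0.79071597]), 'moment': array([-0.01051678, -0.0201673 , -0.01367951]), 'finger_gap': 85.40495344661444}
```

View pics/side1.png

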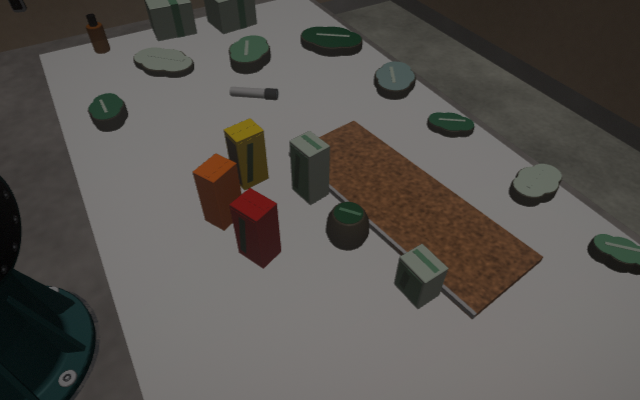

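View pics/top1.png

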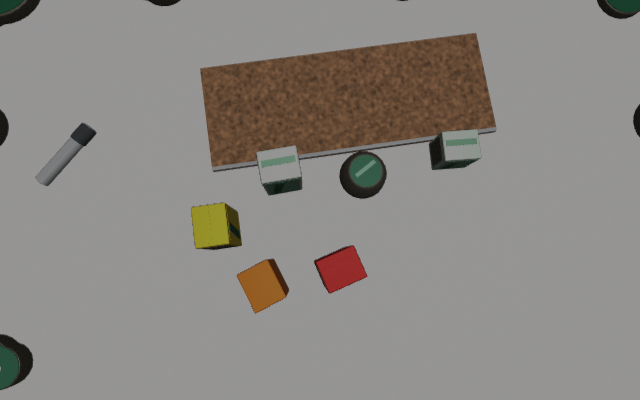

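The tall block is the pale one at side (310,167) / top (279,165). Look-alikes are yellow, side (246,155) / top (215,226); orange, side (218,192) / top (262,286); red, side (256,228) / top (341,270); and the shorter pale block, side (420,275) / top (456,150). I'll check my choice in a crop and measure it.

```bash
python3 - <<'E'
import cv2,numpy as np
a=cv2.imread('pics/top1.png')[130:270,180:340]; b=cv2.imread('pics/side1.png')[115:235,190:345]
g=lambda i:cv2.resize(cv2.convertScaleAbs(i,alpha=1.4),(400*2,int(i.shape[0]*800/i.shape[1])),interpolation=cv2.INTER_CUBIC)
cv2.imwrite('pics/ctop.png',cv2.resize(g(a),(640,560)));cv2.imwrite('pics/cside.png',cv2.resize(g(b),(620,480)))
from h import *
for z,l in((12,[(213,167),(494,132),(477,35),(201,67)]),):
    for p in l: print(p,onz('top',p,z).round(1))
E
```

```text
(213, 167) [534.7 188.6  12. ]
(494, 132) [ 589.3 -260.8   12. ]
(477, 35) [ 756.2 -243.9   12. ]
(201, 67) [699.4 211.2  12. ]
```

View pics/ctop.png

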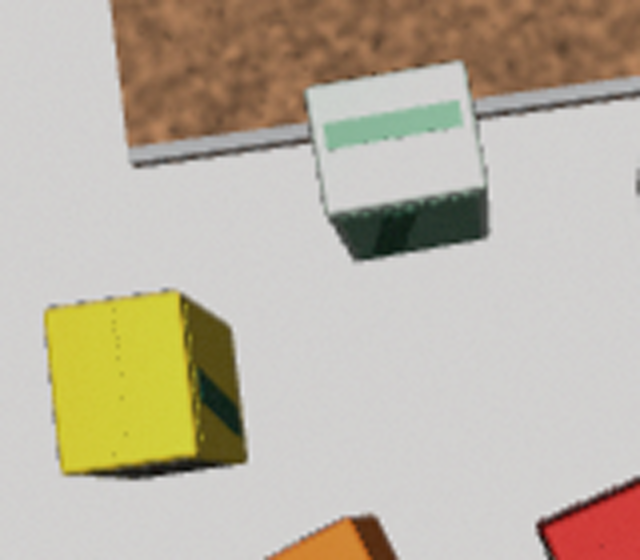

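View pics/cside.png

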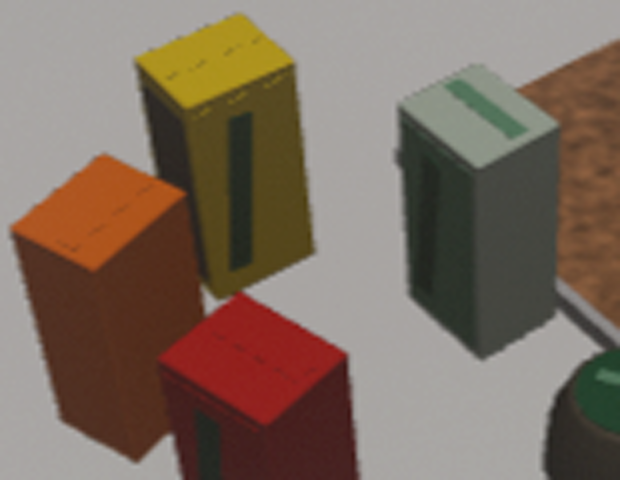

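```bash
python3 - <<'E'
from h import *
u=lambda p:(180+p[0]/4,130+p[1]/4)
for nm,z,l in(('edge',12,[(131,150),(308,127),(478,107),(640,85)]),('top',115,[(308,88),(462,62),(487,188),(332,213)]),('foot',0,[(357,260),(488,237)]),('yel',115,[(45,310),(180,292),(198,458),(65,473)])):
    P=np.array([onz('top',u(p),z) for p in l]);print(nm,P.round(1).tolist(),P.mean(0).round(1),[np.linalg.norm(P[i]-P[i-1]).round(1) for i in range(len(P))])
s=lambda p:(190+p[0]/4,115+p[1]/4)
P=np.array([onz('side',s(p),115) for p in[(398,105),(478,64),(558,126),(480,168)]]);print('side top',P.round(1).tolist(),P.mean(0).round(1))
P=np.array([onz('side',s(p),0) for p in[(410,297),(482,358),(557,313)]]);print('side foot',P.round(1).tolist())
E
```

```text
edge [[533.9, 188.9, 12.0], [542.6, 120.1, 12.0], [550.3, 53.4, 12.0], [558.8, -10.9, 12.0]] [546.4  87.9  12. ] [np.float64(201.4), np.float64(69.4), np.float64(67.2), np.float64(64.8)]
top [[533.6, 109.1, 115.0], [542.2, 57.7, 115.0], [499.2, 49.6, 115.0], [491.2, 100.9, 115.0]] [516.5  79.3 115. ] [np.float64(43.1), np.float64(52.1), np.float64(43.7), np.float64(51.9)]
foot [[491.4, 101.7, 0.0], [500.2, 49.9, 0.0]] [495.8  75.8   0. ] [np.float64(52.6), np.float64(52.6)]
yel [[459.8, 194.0, 115.0], [465.4, 150.4, 115.0], [411.3, 143.7, 115.0], [407.0, 186.2, 115.0]] [435.9 168.6 115. ] [np.float64(53.5), np.float64(44.0), np.float64(54.5), np.float64(42.7)]
side top [[491.5, 99.4, 115.0], [534.0, 107.1, 115.0], [542.3, 54.3, 115.0], [501.5, 47.1, 115.0]] [517.3  77.  115. ]
side foot [[493.1, 101.6, 0.0], [503.0, 50.9, 0.0], [546.7, 58.7, 0.0]]
```

```bash
python3 - <<'E'
from h import *
a=np.radians(7.0); n=np.array([np.cos(a),np.sin(a),0]); y=np.array([-np.sin(a),np.cos(a),0])
qs=[]
for s in(1,-1):
    x=s*y; z=np.array([0,0,-1]); q=R.from_matrix(np.c_[x,np.cross(z,x),z]).as_quat()
    f=np.array([496,76,106.]); p=f-n*45
    j=solve_ik(p+[0,0,70],q); j2=solve_ik(f+n*70,q); qs.append((q,j)); print(s,q,j,j2 is not None)
E
```

```text
1 [0.66262005 0.74895572 0.         0.        ] [ 3.57922562e-03  1.90570775e-01  1.85002115e+00 -4.44089210e-16
  1.10100073e+00 -1.68939015e+00] True
-1 [ 0.74895572 -0.66262005  0.         -0.        ] [ 3.57922562e-03  1.90570775e-01  1.85002115e+00 -4.44089210e-16
  1.10100073e+00  1.45220250e+00] True
```

```bash
python3 - <<'E'
from h import *
q=np.array([0.66262005,0.74895572,0,0])
a=np.radians(7.0); n=np.array([np.cos(a),np.sin(a),0])
f=np.array([496,76,0.]); p=f-n*45
grip(16); nl=nose_length() if callable(nose_length) else nose_length; print('nose',nl,state()['finger_gap'])
Z=95+nl
move_pose(p+[0,0,Z+60],q); move_l(p+[0,0,Z],max_speed=120)
cam('side','pre_side.png'); cam('top','pre_top.png')
print(state()['t'],state()['ee_pos'],state()['wrist_force'])
E
python3 -c "
import cv2,numpy as np
cv2.imwrite('pics/pre.png',np.hstack([cv2.imread('pics/pre_side.png')[60:330,150:550],cv2.imread('pics/pre_top.png')[60:330,150:550]]))"
```

```text
nose 11.0 15.910993896895938
4.3417 [452.18739437  70.66569558 106.77075728] [-0.15053273  0.35640715  0.29685262]
```

View pics/pre.png

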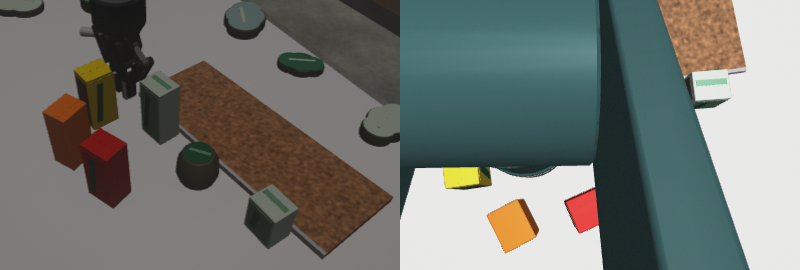

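The fingers hang at about (130,90) in the left half of the picture, between yellow and the tall block and clear of both. Now I'll push.

```bash
python3 - <<'E'
from h import *
a=np.radians(7.0); n=np.array([np.cos(a),np.sin(a),0])
f=np.array([496,76,106.])
print(move_l(f-n*13,max_speed=60,f_stop=15))
for d in(0,12,24):
    print(d,move_l(f+n*d,max_speed=40,f_stop=20),state()['wrist_force'].round(1),round(state()['t'],2))
cam('side','p2.png')
cv2.imwrite('pics/p2c.png',cv2.resize(cv2.imread('pics/p2.png')[80:280,200:420],None,fx=2.5,fy=2.5))
E
```

```text
False
0 False [-0.   0.2 -0.3] 5.5
12 False [-0.5 -0.2 -0.3] 5.95
24 False [ 0.4 -0.1  0.9] 6.4
```

View pics/p2c.png

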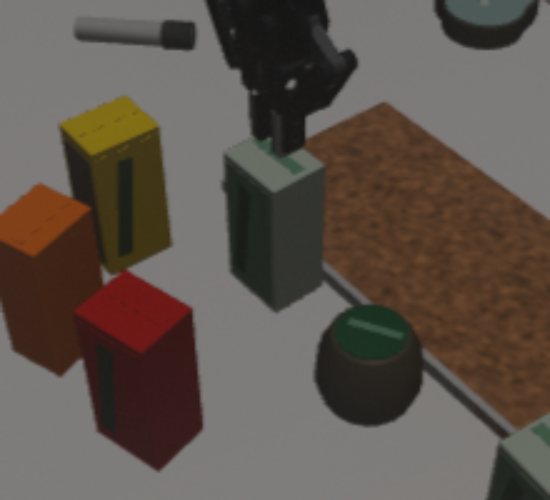

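```bash
python3 - <<'E'
from h import *
s=state();print(s['ee_pos'],s['tcp_rot'],s['finger_gap'],nose_length if not callable(nose_length) else nose_length())
for dz in(0,-11):
  for dy in(-20,0,20):print(dz,dy,proj('side',s['ee_pos']+[0,dy,dz]).round(1))
print(calibration('wrist')); cam('wrist','w.png')
E
```

```text
[519.73892733  78.9288473  105.92328431] [ 6.62610020e-01  7.48964576e-01 -1.07333160e-04 -1.14224801e-04] 15.983355981718152 11.0
0 -20 [316.2 153.6]
0 0 [310.3 146.9]
0 20 [304.6 140.4]
-11 -20 [316.2 158.6]
-11 0 [310.4 151.9]
-11 20 [304.7 145.4]
{'K': array([[279.74158628,   0.        , 319.6187073 ],
       [  0.        , 279.74158628, 197.84698113],
       [  0.        ,   0.        ,   1.        ]]), 'eye': array([447.2182367 ,  70.61957952, 270.57372466]), 'orientation': array([-0.09640006, -0.10866217,  0.74101214,  0.65559177])}
```

View pics/w.png

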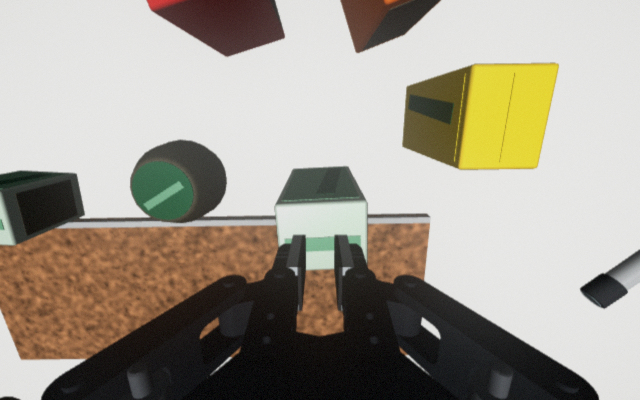

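View pics/p2.png

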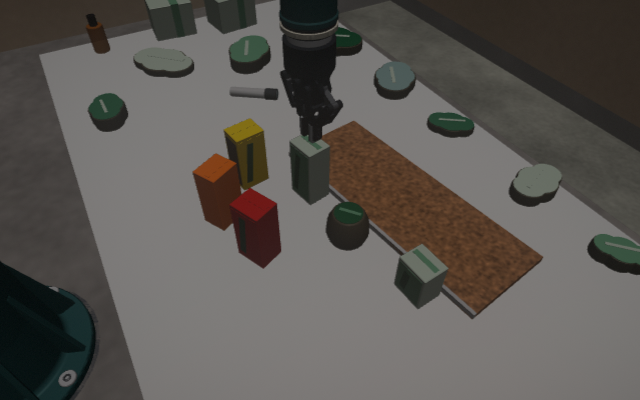

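```bash
python3 - <<'E'
from h import *
s=state();e=s['ee_pos'];a=np.radians(7.0); n=np.array([np.cos(a),np.sin(a),0])
for dz in(-11,0,10,20,30):
  print(dz,[proj('wrist',e+n*k+[0,0,dz]).round(0).tolist() for k in(-11,0,11)],proj('side',e+[0,0,dz]).round(0))
for z in (115,):
  for c in[(491.2,100.9,z),(499.2,49.6,z),(542,57.7,z)]:print('blk',proj('wrist',c).round(0))
cv2.imwrite('pics/wc.png',cv2.resize(cv2.imread('pics/w.png')[150:330,240:400],None,fx=3.3,fy=3.3,interpolation=cv2.INTER_CUBIC))
E
```

```text
-11 [[319.0, 211.0], [319.0, 227.0], [319.0, 241.0]] [310. 152.]
0 [[319.0, 217.0], [319.0, 233.0], [319.0, 249.0]] [310. 147.]
10 [[319.0, 223.0], [319.0, 240.0], [319.0, 256.0]] [310. 142.]
20 [[319.0, 230.0], [319.0, 248.0], [319.0, 265.0]] [310. 137.]
30 [[319.0, 237.0], [319.0, 256.0], [319.0, 274.0]] [310. 133.]
blk [362. 199.]
blk [273. 202.]
blk [281. 268.]
```

View pics/wc.png

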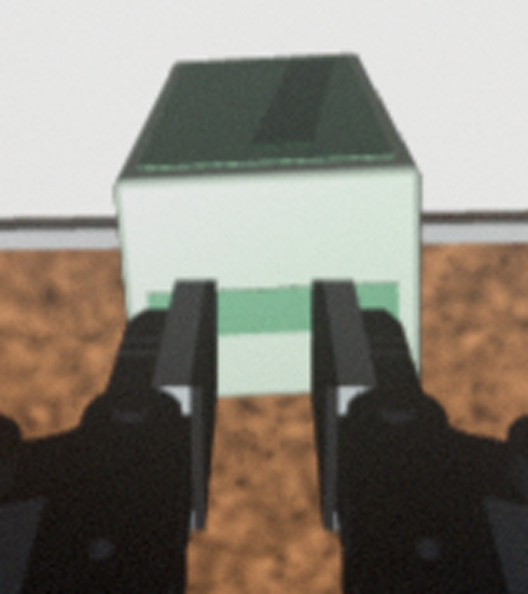

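The wrist and side views both put the fingertips about 22 mm above the TCP, not 11 mm ahead of it. They passed above the block at about z=128 and the block has not moved, so I'll go back and push with the TCP about 34 mm lower. That clears everything whichever tip length is right.

```bash
python3 - <<'E'
from h import *
a=np.radians(7.0); n=np.array([np.cos(a),np.sin(a),0])
f=np.array([496,76,0.]); Z=np.array([0,0,1.])
move_l(f+n*24+Z*130,max_speed=150); move_l(f-n*40+Z*130,max_speed=120); 
print('down',move_l(f-n*40+Z*73,max_speed=100,f_stop=10),round(state()['t'],2))
print(move_l(f-n*16+Z*73,max_speed=50,f_stop=15),state()['wrist_force'].round(1))
for d in(-8,0,8):
    print(d,move_l(f+n*d+Z*73,max_speed=40,f_stop=20),state()['wrist_force'].round(1),round(state()['t'],2))
cam('side','p3.png');cam('wrist','w3.png')
A=cv2.imread('pics/p3.png')[80:280,200:420];B=cv2.imread('pics/w3.png')[100:300,210:430]
cv2.imwrite('pics/p3c.png',cv2.resize(np.hstack([A,B]),None,fx=1.8,fy=1.8))
E
```

```text
down False 8.21
False [-0.5  0.6 -0.3]
-8 False [-2.1  0.4 -1.1] 9.19
0 False [-1.7 -0.1 -0.3] 9.54
8 False [-0.3 -0.1 -0.2] 9.89
```

View pics/p3c.png

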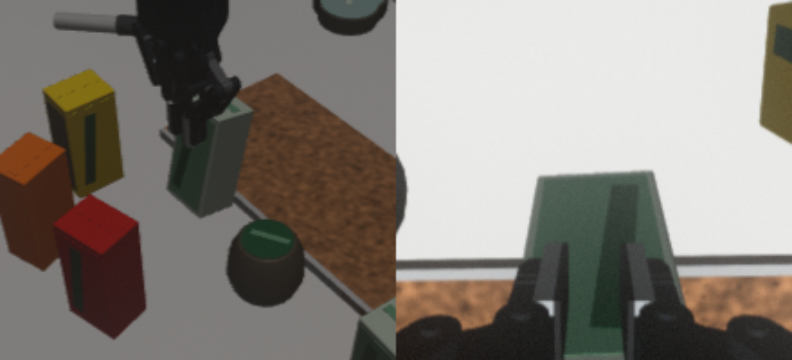

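The block is leaning onto the board's edge, with its face square in the wrist view, so I'll keep pushing.

```bash
python3 - <<'E'
from h import *
a=np.radians(7.0); n=np.array([np.cos(a),np.sin(a),0])
f=np.array([496,76,73.]); L=[]
for d in(16,24,32,40):
    print(d,move_l(f+n*d,max_speed=40,f_stop=20),state()['wrist_force'].round(1),round(state()['t'],2))
    L.append(cam('side','q%d.png'%d)[80:280,200:400,::-1])
cv2.imwrite('pics/q.png',np.hstack(L))
E
```

```text
16 False [-0.8 -0.1 -0.4] 10.34
24 False [-0.  -0.7  0.5] 10.74
32 False [ 0.8 -0.7 -0.3] 11.14
40 False [-0.3 -0.1  0.3] 11.54
```

View pics/q.png

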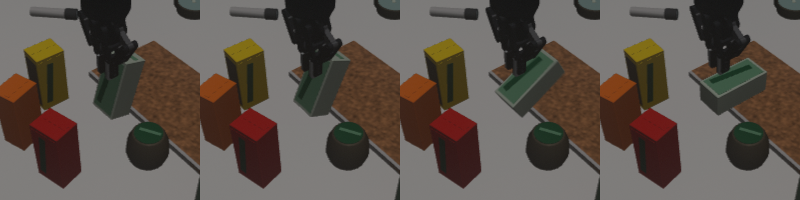

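It has toppled and lies on the board. I'll retreat upwards, well clear, and look.

```bash
python3 - <<'E'
from h import *
p=state()['ee_pos']; move_l(p+[-10,0,100],max_speed=200)
goto_joints([1.0,0.359,1.51,0,1.272,-1.0])
A=cam('side','r1.png');B=cam('top','r2.png');print(state()['t'])
for n_ in('top',):
  for t in('tall_block','short_block','half_boulder'):print(t,[(np.round(np.array(b['location'])*[640,400],1).tolist(),round(b['p'],2)) for b in mark_of(n_,t)][:4])
cv2.imwrite('pics/r.png',np.hstack([cv2.resize(A[90:330,200:520,::-1],(400,300)),cv2.resize(B[20:260,180:500,::-1],(400,300))]))
cv2.imwrite('pics/rc.png',cv2.resize(np.ascontiguousarray(B[60:220,190:390,::-1]),None,fx=4,fy=3.75//1*1 if 0 else 3.5,interpolation=cv2.INTER_CUBIC))
E
```

```text
14.2583
tall_block [([267.2, 280.2], 0.98), ([282.0, 176.8], 0.93), ([223.3, 229.0], 0.8), ([334.2, 266.4], 0.6)]
short_block [([446.6, 157.8], 0.95)]
half_boulder [([353.9, 168.1], 0.69)]
```

View pics/r.png

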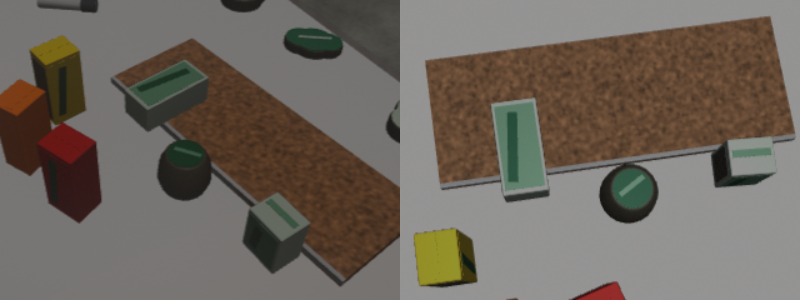

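View pics/rc.png

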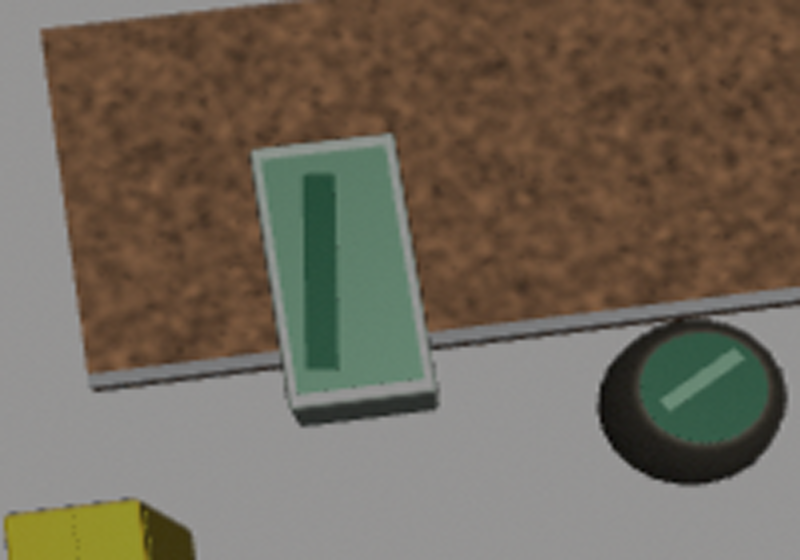

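```bash
python3 - <<'E'
from h import *
u=lambda p:(190+p[0]/4,60+p[1]/3.5)
T=np.array([onz('top',u(p),57) for p in[(252,151),(392,134),(438,382),(295,408)]]);F=np.array([onz('top',u(p),12) for p in[(305,425),(437,407)]]);E=np.array([onz('top',u(p),12) for p in[(92,377),(280,355),(432,336),(800,290)]])
d=E[-1]-E[0];d/=np.linalg.norm(d);n=np.array([-d[1],d[0],0]);n*=np.sign(n[0])
for nm,P in(('T',T),('F',F),('E',E)):print(nm,P.round(1).tolist(),((P-E[0])@n).round(1))
l=(T[0]+T[1]-T[2]-T[3])/2;print(np.linalg.norm(l),np.degrees(np.arctan2(l[1],l[0])-np.arctan2(n[1],n[0])))
E
```

```text
T [[622.3, 121.8, 57.0], [629.8, 69.6, 57.0], [521.4, 53.1, 57.0], [510.7, 105.3, 57.0]] [ 78.8  79.1 -30.5 -34. ]
F [[511.2, 105.5, 12.0], [519.0, 54.0, 12.0]] [-33.5 -32.8]
E [[533.5, 188.5, 12.0], [543.1, 115.4, 12.0], [551.5, 55.7, 12.0], [572.1, -91.1, 12.0]] [ 0.  -0.5 -0.4 -0. ]
111.2318751495284 0.6844311183005524
```

It lies flat, window up and square within 1°, and the neighbours have not moved. The foot end sticks out about 33 mm, though, because it slid back while tipping, and that is more than "a little". I'll slide it about 22 mm forward with a gentle push on the foot face.

```bash
python3 - <<'E'
from h import *
q=np.array([0.66262005,0.74895572,0,0]); a=np.radians(7.2); n=np.array([np.cos(a),np.sin(a),0]); Z=np.array([0,0,1.])
c=np.array([515,79.7,0])
move_pose(c-n*28+Z*110,q)
print('down',move_l(c-n*28+Z*18,max_speed=100,f_stop=8),state()['ee_pos'].round(1),state()['wrist_force'].round(1))
cam('wrist','s0.png')
print(move_l(c-n*9+Z*18,max_speed=50,f_stop=20),state()['wrist_force'].round(1),round(state()['t'],2))
A=cam('side','s1.png');B=camera('wrist')
cv2.imwrite('pics/s.png',cv2.resize(np.hstack([A[80:280,200:420,::-1],B[100:300,210:430,::-1]]),None,fx=1.8,fy=1.8))
E
```

```text
down False [487.7  76.3  18.4] [0.5 0.6 0.2]
False [-2.6  1.3  0.3] 17.95
```

View pics/s.png

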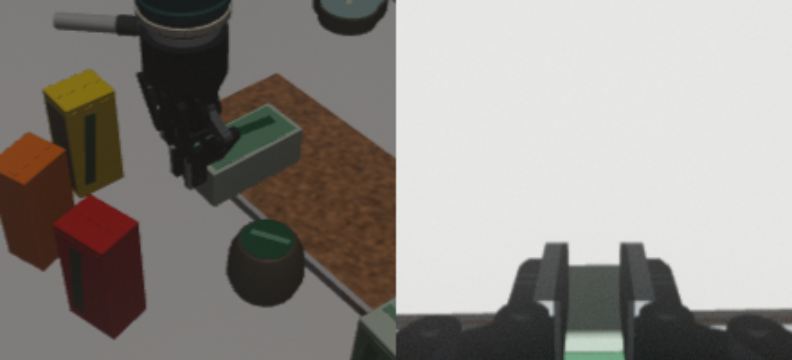

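The pads are on the foot face and in light contact (about 3 N), so I'll push on.

```bash
python3 - <<'E'
from h import *
a=np.radians(7.2); n=np.array([np.cos(a),np.sin(a),0]); Z=np.array([0,0,1.])
c=np.array([515,79.7,18.])
for d in(0,6,11): print(d,move_l(c+n*d,max_speed=40,f_stop=25),state()['wrist_force'].round(1),round(state()['t'],2))
move_l(c-n*15,max_speed=80); move_l(c-n*15+Z*130,max_speed=200)
goto_joints([1.0,0.359,1.51,0,1.272,-1.0])
A=cam('side','t1.png');B=cam('top','t2.png');print(state()['t'])
cv2.imwrite('pics/t.png',np.hstack([cv2.resize(A[90:330,200:520,::-1],(400,300)),cv2.resize(B[20:260,180:500,::-1],(400,300))]))
cv2.imwrite('pics/tc.png',cv2.resize(np.ascontiguousarray(B[60:220,190:390,::-1]),None,fx=4,fy=3.5,interpolation=cv2.INTER_CUBIC))
E
```

```text
0 False [-4.2  0.  -1.4] 18.43
6 False [-3.3 -0.6 -3.1] 18.73
11 False [-4.1 -0.4 -2.6] 19.0
22.2667
```

View pics/t.png

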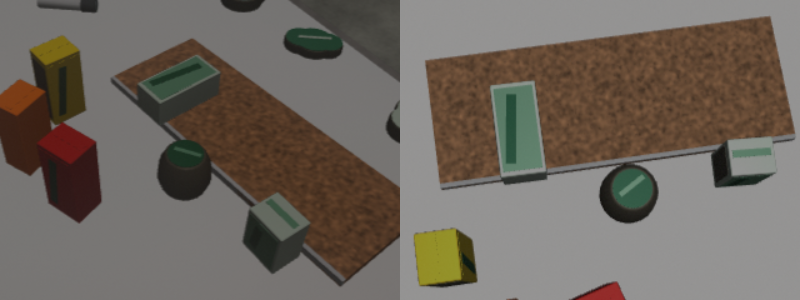

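View pics/tc.png

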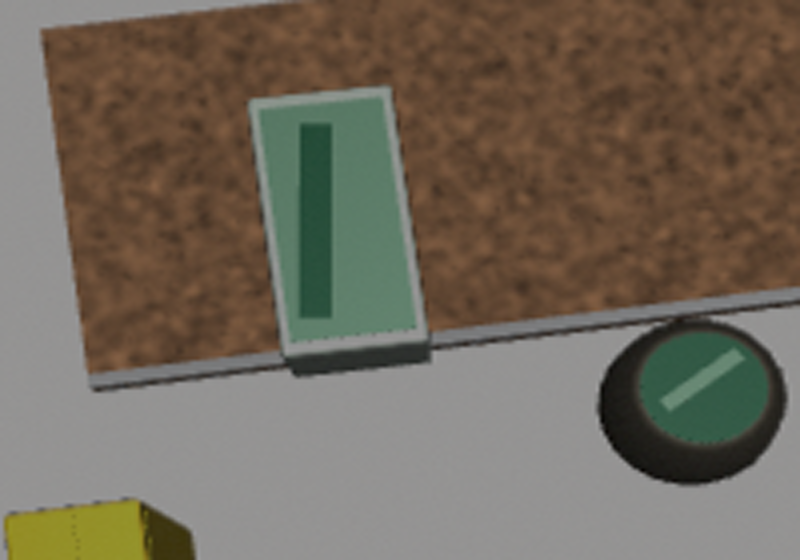

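The block lies flat and square at top (255,126), window up. The foot overhangs by about 10 mm, and the other two stones are unmoved. I'll hand it in.

```bash
python3 - <<'E'
from rig import *
print(state()['t']); print(close_job())
E
```

```text
22.2667
the job is handed in; nothing more can be done
None
```

The tall block now lies on the board, window up. I handed the job in at 22.3 s with the robot clear of everything. I pushed its upper part towards the board with nearly closed fingers, and it pivoted over the edge.

- **Last checks:** the final pictures show the block flat and about square to the edge. Measured after the topple, it was within 1° of square. The foot end sticks out about 10 mm, estimated from the picture. The short block and half boulder stand where they were. The push forces I read stayed around 5 N or less.
- **First pass missed:** the pictures put the fingertips about 30 mm higher than the stated nose length gives. The fingers passed over the block without touching it, so I repeated the push lower.
- **Foot slid back:** the foot slid back while tipping and stuck out about 33 mm. I slid the block about 22 mm forward with a gentle push on its foot face.

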